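Find the blind hole of a spacer block and hold it hole-up

TASK

The wooden spacer block on the round rest has a blind hole in just one of its two opposite 50 x 32 mm faces; find out which by feel, trying the block on the level test pin until the pin goes into the hole to the bottom. Then take it off the pin, turn the block over so that the hole looks straight up, ready for its dowel, and finish while holding it like that, still, in the gripper, a hand's breadth above the rest and touching nothing else. Leave the tin box, pencil, blue beaker and paint pot where they are.

Things in the scene. Friction and masses are not known exactly. Their poses are not given: they have to be found in the camera images.
- block: Plain light-wood block, 70 g, 34 mm along its x, 50 along y (grip its ends), 32 along z; origin at its centre. A blind hole, 16 mm across, 16 mm deep, mouth slightly bevelled, is centred in one of the two 50 x 32 mm faces (looking along its +x and -x); the other is blank; which has the hole is not told. Starts level on the rest, z up, hole looking sideways in any direction.
- rest: Fixed round aluminium rest, axis upright, flat rubber top 30 mm across at 50 mm height (collar 32 mm across below it, column 24 mm, foot 68 mm). Origin: centre of its underside. The block may be set down on it again in any direction; its ends then stand out over both sides, so fingers can reach past the top.
- gauge: Fixed green test-pin stand: foot 64 (x) x 76 x 10 mm, upright 34 mm wide, 18 mm thick, 88 mm tall, and a level steel pin 10 mm in diameter at 70 mm height, pointing along the stand's own -x (it sticks out 24 mm from the upright; collar 20 mm across at its root; tip bevelled). Origin on the table straight below the tip of the pin; z up.
- pin_tip (a point): Centre of the end face of the test pin, 70 mm above the surface; the point's -x is the direction the pin points, roughly to the robot, away from its upright. When the pin touches the bottom of the hole, the centre of the block is 1 mm from this point; against the blank face it stays 17 mm away.
- tin_tray: Open flat tinplate box with discs in it, 112 x 160 x 23 mm, long along y; leave alone. Origin: centre of its underside.
- clutch_pencil: Yellow mechanical pencil lying near the robot, 149 mm long along its y, 10 mm thick; leave alone. Origin: centre of its underside.
- blue_beaker: Dark blue bowl-shaped beaker, 132 mm across, 87 mm high; leave alone. Origin: centre of its underside.
- paint_pot: Low round white paint pot, 90 mm across, 32 mm high; leave alone. Origin: centre of its underside.
Not all that is in view belongs to the job. What is meant by the block is not red, and is the smaller of those in its own colour. Leave any red or yellow look-alike of the rest alone.

How it is judged:
By the outcome, as a careful person would: the job done as asked, in the order asked, and still so for the second after the job is handed in, while the arm keeps its last pose, push and grip.
It also fails if it takes over 72 s, if anything falls off the work surface, if the arm or the gripper's body presses on something with over 40 N, if the wrist force passes 120 N, or if a joint passes its speed limit or range.

ROBOT

A 6-joint arm with a two-finger parallel gripper is mounted at the origin on a cart in front of the work surface, level with it; the furniture and walls round the work are solid. World frame = base frame: x ahead of the robot, y to its left, z up, the work surface at z = 0. Lengths are in m, angles in rad, forces in N, time in s.
With the tool pointing down it reaches from about 0.325 to 0.925 m from the base axis. Payload 3.1 kg.
Tool frame: the origin (TCP) lies at the very end of the fingers, on their centre line; the grasp point (between the pads) lies 19 mm behind it (robot.grasp_offset is the distance from the TCP to the grasp point, in m); z points along the fingers, y is the direction in which the jaws open and shut (so a half turn about z gives the same grasp; the last joint's range is limited). The gripper opens to 85 mm and grips with 20 to 120 N. Pads are 22 mm wide; open, the fingers measure 114 mm over their backs; the gripper's body (76 mm by 85 mm) begins 54 mm behind the grasp point. The pads swing forward as they close: fully open they stand 13 mm farther back than shut.
Start: joints at [-1.384, 0.217, 1.613, -0, 1.311, -0.112], TCP at [0.184, -0.597, 0.231] pointing down, gripper open.
Joint ranges: [-2.75, 2.75], [-0.78, 2.1], [0.31, 2.55], [-1.13, 4.27], [0.13, 2.63], [-2.58, 2.58]. Speed limits (rad/s): [2.79, 2.79, 3.14, 3.14, 3.14, 3.14].

INTERFACE

Orientations are given as a 3x3 rotation matrix whose columns are the frame's x, y, z axes.
In Python, from cell import robot gives the robot as it stands.
- The arm moves only by the shell command python3 -m crank 'ROWS' [FORCE]. ROWS is a JSON object of lists of equal length, an entry for each row: "travel": the shift along the tool's x, y, z in units of 0.04 m (1.0 is 0.04 m), a list of three; "turn": the turn, a rotation vector about the tool's x, y, z in units of 2 pi rad (1.0 is 2 pi rad), a list of three; "claw": the opening, from 0 (shut) to 1 (fully open). In form: {"travel": [[x, y, z], ...], "turn": [[ax, ay, az], ...], "claw": [claw, ...]}. A call has exactly 10 rows; each row shifts and turns the commanded pose from where the row before left it, along the tool's axes as they then stand; what a row does not reach is not made up. A row lasts 1/8 s, in which the tool goes at most 62.5 mm and 10.7 degrees, less where a joint would pass 70% of its speed; a pose out of reach is approached as far as the arm can. A call with a number of a shift or a turn outside -1 to 1 is refused whole. A call with a gripper value outside its range is refused whole. The fingers move at their own pace and stop on an object; FORCE is the grip in N (left out, the last holds). Time passes only in rows, so rows that do not move let the fingers close, or fill a call up. It gives the time, the measured TCP pose, the force and the opening at its end, in the units of the state.
- robot.read_state(): the state, without advancing time (a new reading comes with each control period).
- robot.grab_frame(name): name is "scene" or "side" or "wrist"; returns a dict with "color" (480x640x3 uint8, red, green, blue), "vfov" (degrees; the focal length in pixels is half the picture's height over the tangent of half this angle, whatever the lens; pixels are square), "cx", "cy" (the principal point, pixels), "world_to_cam" (4x4, takes a point from world to camera coordinates); the wrist camera has in their place "hand_eye" (4x4, takes a point from camera to tool coordinates, whose origin is the TCP and whose axes are the flange's). Camera axes: x right, y up, looking along -z (the intrinsics and any distortion apply to the point x, -y, -z); pixel columns grow to the right and rows downward; lengths in m; the calibration is good to about 2 mm. A picture is of the moment at which its call begins: read the wrist's pose just before it. There is no depth.
- robot.hand_in(): hands the job in, once; it reports no verdict.
The state is a dict: "t": time; "joint_pos": joint angles; "joint_vel": joint speeds; "tau": joint torques, N m; "tool_pos": TCP position; "tool_rot": TCP orientation; "force": force on the tool from outside, world axes, zero at the start; "moment": the same for the moment, N m; "width": opening from 0.0 (shut) to 1.0 (fully open).
Only numpy, scipy, OpenCV 4.12 (cv2) and the standard library are available. Lean on these libraries where they do the work, as an engineer would, in place of code of your own. Each camera call takes 0.05 s, during which the arm holds its last target.

## Working session

There is one attempt and no reset: what is moved stays moved. The work goes in short steps, Python scripts to look and compute and a shell command to move; the robot and the scene stay as the last step left them, time stands still between calls to the robot, and variables do not carry over. Pictures are saved under pics/ and viewed, and the job is handed in when it is done.

```bash
ls; mkdir -p pics; python3 - <<'E'
from cell import robot
import cv2
s=robot.read_state();print(s)
for n in("scene","side","wrist"):
    f=robot.grab_frame(n);cv2.imwrite(f"pics/{n}0.png",f["color"][:,:,::-1])
    print(n,{k:v for k,v in f.items() if k!="color"})
E
```

```text
pics
{'t': 0.0, 'joint_pos': array([-1.38417164e+00,  2.17783977e-01,  1.61494204e+00, -4.56464449e-06,
        1.31128229e+00, -1.12196525e-01]), 'joint_vel': array([-2.82534144e-06, -4.73509838e-04, -6.64195855e-05,  6.61796136e-04,
        9.59256822e-04, -9.31752361e-04]), 'tau': array([ 8.47486672e-05, -3.96847987e+01, -3.03851795e+01, -1.55782827e-04,
        9.76079522e-03,  6.35232453e-07]), 'tool_pos': array([ 0.18386557, -0.59648779,  0.22994564]), 'tool_rot': array([[ 9.55683895e-01,  2.94394442e-01, -4.52542045e-04],
       [ 2.94394670e-01, -9.55680987e-01,  2.37288259e-03],
       [ 2.66077618e-04, -2.40095164e-03, -9.99997082e-01]]), 'force': array([ 0.66430645,  0.90933341, -0.04562731]), 'moment': array([ 0.03447971,  0.0159879 , -0.01707674]), 'width': 1.0006832661397658}
scene {'vfov': 45.65558524648802, 'cx': 317.1013645399537, 'cy': 239.00283962721306, 'world_to_cam': array([[ 0.79203707, -0.6103848 , -0.01037659, -0.3823353 ],
       [ 0.29699421,  0.37041869,  0.88010479, -0.25072444],
       [-0.5333589 , -0.70015741,  0.47466608, -1.20191494],
       [ 0.        ,  0.        ,  0.        ,  1.        ]])}
side {'vfov': 49.45629275972867, 'cx': 318.1813315050743, 'cy': 239.2308767808809, 'world_to_cam': array([[-0.99943461, -0.03200063,  0.01031637,  0.55333734],
       [ 0.0253814 , -0.51684266,  0.85570407, -0.0614176 ],
       [-0.02205113,  0.8554821 ,  0.51736266, -1.32295407],
       [ 0.        ,  0.        ,  0.        ,  1.        ]])}
wrist {'vfov': 68.69846331535831, 'cx': 318.60557556981024, 'cy': 233.39294869867658, 'hand_eye': array([[-1.54083981e-03,  9.44506191e-01,  3.28490002e-01,
         8.39787790e-02],
       [ 9.99998384e-01,  1.75955398e-03, -3.68572276e-04,
         1.31696931e-04],
       [-9.26114687e-04,  3.28488903e-01, -9.44507376e-01,
        -1.41600913e-01],
       [ 0.00000000e+00,  0.00000000e+00,  0.00000000e+00,
         1.00000000e+00]])}
```

View pics/scene0.png

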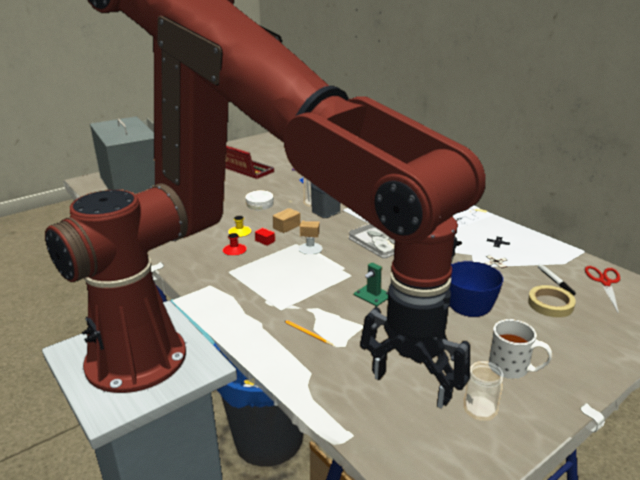

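View pics/side0.png

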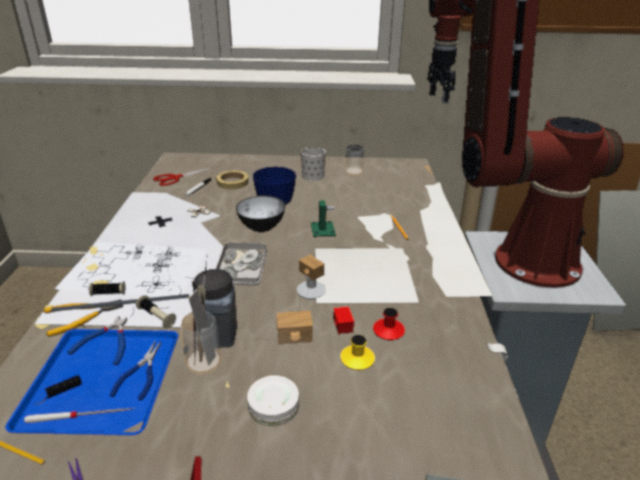

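View pics/wrist0.png

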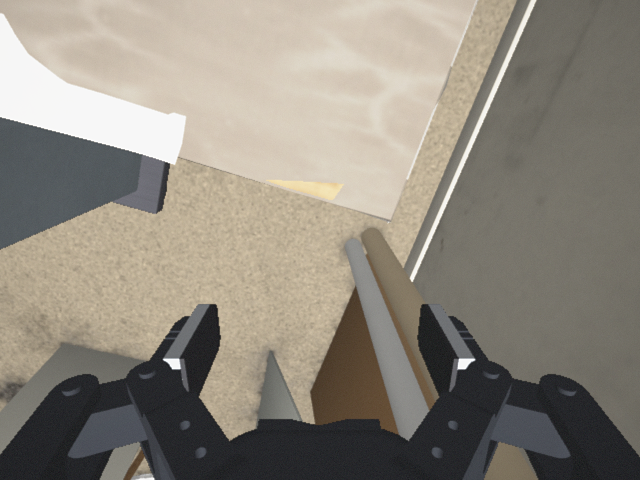

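```bash
python3 - <<'E'
import cv2,numpy as np
a=cv2.imread("pics/side0.png")[185:350,270:380]
b=cv2.imread("pics/scene0.png")[200:310,200:400]
cv2.imwrite("pics/z1.png",cv2.resize(a,None,fx=3.6,fy=3.6,interpolation=2))
cv2.imwrite("pics/z2.png",cv2.resize(b,None,fx=4,fy=4,interpolation=2))
E
```

```text
(no output)
```

View pics/z1.png

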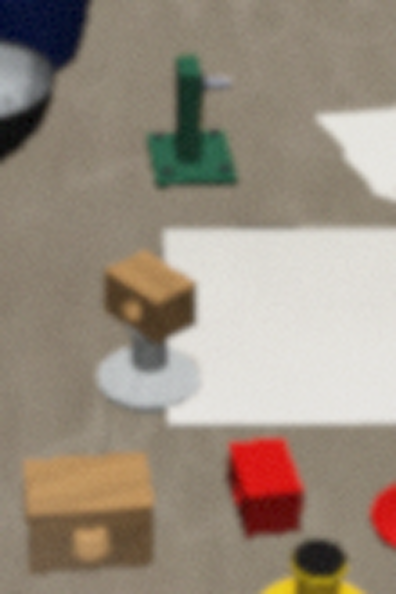

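View pics/z2.png

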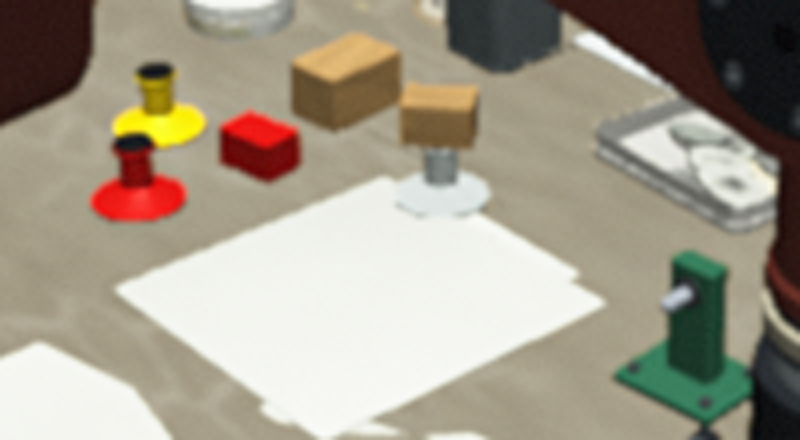

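```bash
cat > h.py <<'E'
import numpy as np,cv2
from cell import robot
def ray(f,u,v,st=None):
    fl=240/np.tan(np.radians(f["vfov"]/2))
    d=np.array([(u-f["cx"])/fl,-(v-f["cy"])/fl,-1.])
    if "world_to_cam" in f:
        M=np.linalg.inv(f["world_to_cam"])
    else:
        T=np.eye(4);T[:3,:3]=st["tool_rot"];T[:3,3]=st["tool_pos"];M=T@f["hand_eye"]
    d=M[:3,:3]@d
    return M[:3,3],d/np.linalg.norm(d)
def plane(r,z):
    o,d=r;return o+d*(z-o[2])/d[2]
def tri(rs):
    A=0;b=0
    for o,d in rs:
        P=np.eye(3)-np.outer(d,d);A=A+P;b=b+P@o
    x=np.linalg.solve(A,b)
    return x,[np.linalg.norm((np.eye(3)-np.outer(d,d))@(x-o)) for o,d in rs]
E
python3 - <<'E'
from h import *
np.set_printoptions(precision=4,suppress=True)
S=robot.grab_frame("side");C=robot.grab_frame("scene")
z1=lambda x,y:(270+x/3.6,185+y/3.6)
z2=lambda x,y:(200+x/4,200+y/4)
for p in [(148,250),(195,288),(150,315),(105,290)]: print("top",plane(ray(S,*z1(*p)),.082))
for p in [(404,84),(480,88),(474,118),(400,112)]: print("topC",plane(ray(C,*z2(*p)),.082))
print("rest foot",plane(ray(S,*z1(149,375)),.005),plane(ray(C,*z2(442,192)),.005))
print("tip",tri([ray(S,*z1(232,82)),ray(C,*z2(665,302))]))
print("pin root",tri([ray(S,*z1(200,80)),ray(C,*z2(690,290))]))
print("foot",[plane(ray(S,*z1(*p)),.01)for p in [(147,138),(228,132),(237,180),(155,185)]])
E
```

```text
top [0.5671 0.1124 0.082 ]
top [0.5362 0.1543 0.082 ]
top [0.5628 0.1848 0.082 ]
top [0.5917 0.1591 0.082 ]
topC [0.558  0.1693 0.082 ]
topC [0.5952 0.1314 0.082 ]
topC [0.5644 0.0985 0.082 ]
topC [0.5308 0.1368 0.082 ]
rest foot [0.565  0.1418 0.005 ] [0.5682 0.1412 0.005 ]
tip (array([ 0.5166, -0.1437,  0.0717]), [np.float64(0.002483127160201295), np.float64(0.002483127160201436)])
pin root (array([ 0.5394, -0.1427,  0.072 ]), [np.float64(0.000645085309787404), np.float64(0.0006450853097874639)])
foot [array([ 0.5796, -0.1605,  0.01  ]), array([ 0.5163, -0.1733,  0.01  ]), array([ 0.509 , -0.0995,  0.01  ]), array([ 0.5704, -0.0891,  0.01  ])]
```

```bash
python3 - <<'E'
from cell import robot
print([a for a in dir(robot) if not a.startswith('__')],robot.grasp_offset)
E
```

```text
['Unreachable', 'grab_frame', 'grasp_offset', 'hand_in', 'read_state'] 0.0187
```

```bash
python3 -m crank '{"travel":[[1,-1,0],[1,-1,0],[1,-1,0],[1,-1,0],[1,-1,0],[1,-1,0],[1,-1,0],[1,-1,0],[1,-1,0],[1,-1,0]],"turn":[[0,0,0],[0,0,0],[0,0,0],[0,0,0],[0,0,0],[0,0,0],[0,0,0],[0,0,0],[0,0,0],[0,0,0]],"claw":[1,1,1,1,1,1,1,1,1,1]}' 40; python3 -c "
from cell import robot
print(robot.read_state()['joint_pos'])"
```

```text
t: 1.5
tool_pos: [0.4492, -0.0956, 0.2316]
tool_rot: [[0.956, 0.294, 0.001], [0.294, -0.956, -0.001], [0.001, 0.001, -1.0]]
force: [0.4, -0.5, 0.9]
width: 1.002
[-3.62593014e-01 -1.49381260e-01  1.98987407e+00 -1.27192098e-04
  1.29998323e+00  9.09485565e-01]
```

```bash
python3 -m crank '{"travel":[[0.9,-0.96,0],[0.9,-0.96,0],[0.9,-0.96,0],[0.9,-0.96,0],[0.9,-0.96,0],[0,0,0],[0,0,0],[0,0,0],[0,0,0],[0,0,0]],"turn":[[0,0,0],[0,0,0],[0,0,0],[0,0,0],[0,0,0],[0,0,0],[0,0,0],[0,0,0],[0,0,0],[0,0,0]],"claw":[1,1,1,1,1,1,1,1,1,1]}' 40; python3 - <<'E'
from h import *
s=robot.read_state();f=robot.grab_frame("wrist");cv2.imwrite("pics/w1.png",f["color"][:,:,::-1])
print(s['joint_pos'])
cv2.imwrite("pics/w1side.png",robot.grab_frame("side")["color"][:,:,::-1])
import pickle;pickle.dump((s,f),open("w1.pkl","wb"))
E
```

```text
t: 2.75
tool_pos: [0.5639, 0.1384, 0.2315]
tool_rot: [[0.956, 0.293, 0.0], [0.293, -0.956, -0.0], [0.0, 0.0, -1.0]]
force: [0.0, 0.4, 0.2]
width: 1.0
[ 1.19844955e-01  1.23219317e-01  1.72049225e+00 -3.10894444e-05
  1.29765322e+00  1.39307123e+00]
```

View pics/w1.png

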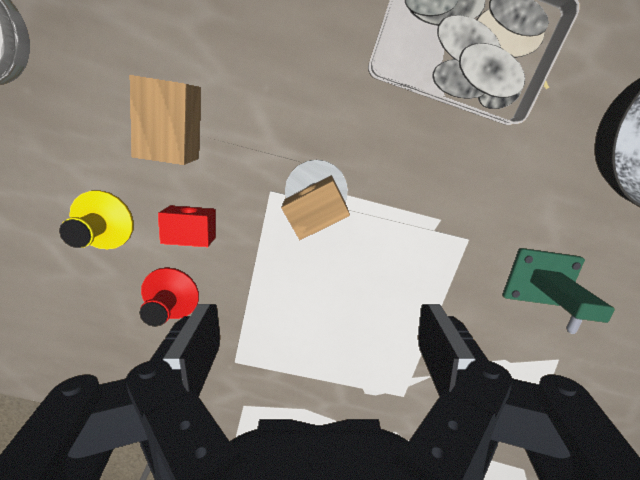

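```bash
python3 - <<'E'
from h import *
import pickle
np.set_printoptions(precision=4,suppress=True)
s,f=pickle.load(open("w1.pkl","rb"))
im=f["color"][:,:,::-1].copy()
cv2.imwrite("pics/w1z.png",np.hstack([cv2.resize(im[150:250,270:370],None,fx=4,fy=4,interpolation=2),cv2.resize(im[240:340,500:600+0],None,fx=4,fy=4,interpolation=2)]))
hsv=cv2.cvtColor(im,cv2.COLOR_BGR2HSV)
print(hsv[208,316],hsv[183,320],hsv[187,311],hsv[168,316])
m=((hsv[:,:,0]>8)&(hsv[:,:,0]<22)&(hsv[:,:,1]>70)&(hsv[:,:,2]>140)).astype(np.uint8)
n,l,st,c=cv2.connectedComponentsWithStats(m)
i=l[215,316];print(st[i])
mm=(l==i).astype(np.uint8)
cn=max(cv2.findContours(mm,0,1)[0],key=cv2.contourArea)
r=cv2.minAreaRect(cn);print(r);b=cv2.boxPoints(r)
ap=cv2.approxPolyDP(cn,4,True)[:,0];print(ap.tolist())
for p in ap: print(plane(ray(f,*map(float,p),s),.082))
g=((hsv[:,:,0]>65)&(hsv[:,:,0]<90)&(hsv[:,:,1]>80)).astype(np.uint8)
E
```

```text
[ 16 106 188] [ 18 108  85] [ 18 111 158] [100   8 202]
[ 282  181   68   59 2234]
((314.1000671386719, 208.70001220703125), (42.48529052734375, 57.6905517578125), 63.43495178222656)
[[332, 181], [301, 194], [311, 192], [282, 207], [299, 239], [349, 215]]
[0.5951 0.1359 0.082 ]
[0.5769 0.1576 0.082 ]
[0.581 0.15  0.082]
[0.5613 0.17   0.082 ]
[0.5375 0.1481 0.082 ]
[0.5712 0.1129 0.082 ]
```

View pics/w1z.png

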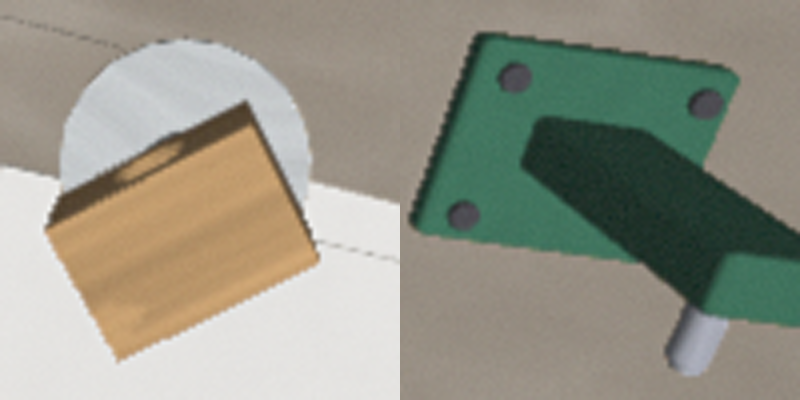

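```bash
python3 -m crank '{"travel":[[0,0,0.8],[0,0,0.8],[0.1,0,0.8],[0,0,0.2],[0,0,0],[0,0,0],[0,0,0],[0,0,0],[0,0,0],[0,0,0]],"turn":[[0,0,-0.025],[0,0,-0.025],[0,0,-0.025],[0,0,0],[0,0,0],[0,0,0],[0,0,0],[0,0,0],[0,0,0],[0,0,0]],"claw":[1,1,1,1,1,1,1,1,1,1]}' 40; python3 - <<'E'
from h import *
s=robot.read_state();f=robot.grab_frame("wrist");cv2.imwrite("pics/w2.png",f["color"][:,:,::-1])
print(s['joint_pos'])
import pickle;pickle.dump((s,f),open("w2.pkl","wb"))
E
```

```text
t: 4.1
tool_pos: [0.5673, 0.1415, 0.1274]
tool_rot: [[0.718, 0.696, 0.0], [0.696, -0.718, 0.0], [0.0, 0.0, -1.0]]
force: [0.2, 0.7, -0.5]
width: 1.0
[ 1.24405904e-01  2.41680625e-01  1.79167687e+00 -6.24767702e-06
  1.10815287e+00  9.25253452e-01]
```

View pics/w2.png

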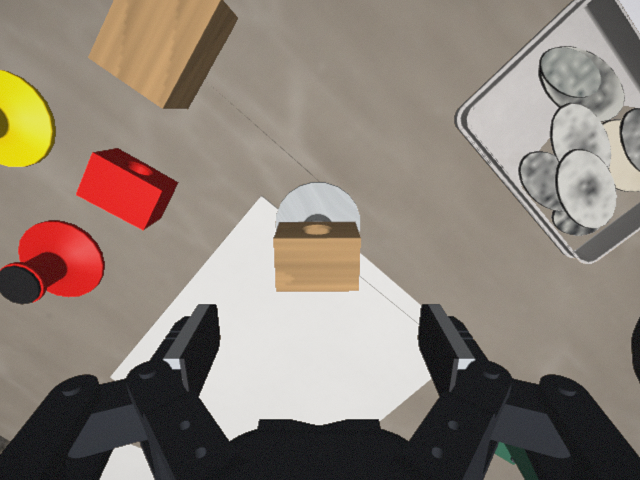

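```bash
python3 - <<'E'
from h import *
import pickle
np.set_printoptions(precision=4,suppress=True)
s,f=pickle.load(open("w2.pkl","rb"))
im=f["color"][:,:,::-1].copy()
cv2.imwrite("pics/w2z.png",cv2.resize(im[205:305,255:375],None,fx=5,fy=5,interpolation=2))
hsv=cv2.cvtColor(im,cv2.COLOR_BGR2HSV)
m=((hsv[:,:,0]>8)&(hsv[:,:,0]<22)&(hsv[:,:,1]>70)&(hsv[:,:,2]>140)).astype(np.uint8)
m[:241]=0
n,l,st,c=cv2.connectedComponentsWithStats(m);i=l[265,316]
cn=max(cv2.findContours((l==i).astype(np.uint8),0,1)[0],key=cv2.contourArea)
ap=np.array([[275,238],[359.5,238],[359.5,291.5],[276,291.5]])
print(cv2.minAreaRect(cn),st[i])
P=np.array([plane(ray(f,*map(float,p),s),.082) for p in ap]);print(P,P.mean(0))
d=P.mean(0)-s["tool_pos"];print("in tool",s["tool_rot"].T@d, np.linalg.norm(P[0]-P[1]),np.linalg.norm(P[1]-P[2]))
E
```

```text
((316.5, 266.0), (50.0, 87.0), 90.0) [ 273  241   88   51 4291]
[[0.5616 0.1706 0.082 ]
 [0.5949 0.1362 0.082 ]
 [0.5713 0.1116 0.082 ]
 [0.5366 0.1475 0.082 ]] [0.5661 0.1415 0.082 ]
in tool [-0.0009 -0.0009  0.0454] 0.04785815372414141 0.034075193753224216
```

View pics/w2z.png

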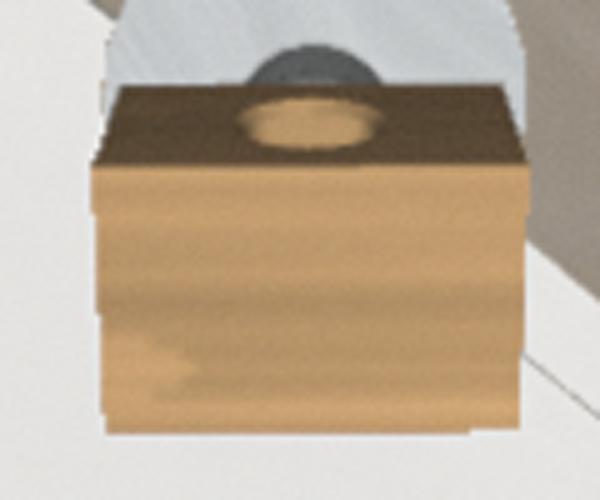

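```bash
python3 -m crank '{"travel":[[0,-0.02,0.5],[0,0,0.5],[0,0,0.5],[0,0,0.5],[0,0,0],[0,0,0],[0,0,0],[0,0,0],[0,0,0],[0,0,0]],"turn":[[0,0,0],[0,0,0],[0,0,0],[0,0,0],[0,0,0],[0,0,0],[0,0,0],[0,0,0],[0,0,0],[0,0,0]],"claw":[1,1,1,1,1,0,0,0,0,0]}' 50; python3 - <<'E'
from h import *
s=robot.read_state();print(s["force"],s["width"],s["joint_pos"])
f=robot.grab_frame("side")["color"][:,:,::-1]
cv2.imwrite("pics/s3.png",cv2.resize(f[200:350,230:400],None,fx=4,fy=4,interpolation=2))
E
```

```text
t: 5.4
tool_pos: [0.568, 0.1422, 0.0487]
tool_rot: [[0.718, 0.696, 0.003], [0.696, -0.718, 0.0], [0.002, 0.002, -1.0]]
force: [0.2, -0.5, 6.3]
width: 0.581
[ 0.21994587 -0.454128    6.31461005] 0.5805612987795404 [1.25530518e-01 3.52317262e-01 1.82370109e+00 2.57975447e-05
 9.62808437e-01 9.26300626e-01]
```

View pics/s3.png

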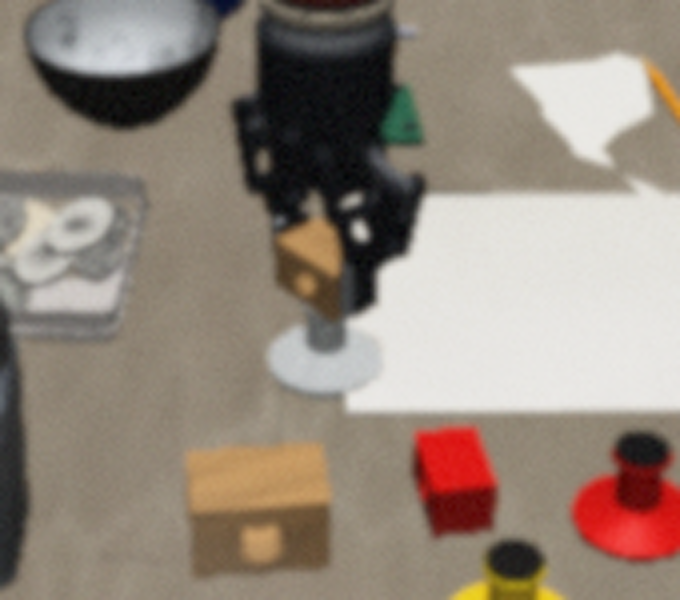

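```bash
python3 -m crank '{"travel":[[0,0,-0.3],[0,0,-0.6],[0,0,-0.8],[0,0,-0.8],[0,0,0],[0,0,0],[0,0,0],[0,0,0],[0,0,0],[0,0,0]],"turn":[[0,0,0],[0,0,0],[0,0,0],[0,0,0],[0,0,0],[0,0,0],[0,0,0],[0,0,0],[0,0,0],[0,0,0]],"claw":[0,0,0,0,0,0,0,0,0,0]}' 50; python3 - <<'E'
from h import *
import pickle
np.set_printoptions(precision=4,suppress=True)
s,f=pickle.load(open("w1.pkl","rb"))
S=robot.grab_frame("side");C=robot.grab_frame("scene")
z1=lambda x,y:(270+x/3.6,185+y/3.6)
z2=lambda x,y:(200+x/4,200+y/4)
w=lambda x,y:(500+(x-400)/4,240+y/4)
W=ray(f,*w(685,366),s)
print(plane(W,.07),tri([ray(S,*z1(232,82)),ray(C,*z2(665,302)),W]))
for p in [(485,33),(738,70),(412,225)]: print(plane(ray(f,*w(*p),s),.01))
for p in [(745,253),(703,318)]: print(plane(ray(f,*w(*p),s),.088))
cv2.imwrite("pics/c4.png",cv2.resize(C["color"][230:330,330:430,::-1],None,fx=6,fy=6,interpolation=2))
cv2.imwrite("pics/w1g.png",cv2.resize(f["color"][240:340,495:620,::-1],None,fx=6,fy=6,interpolation=2))
cv2.imwrite("pics/s4.png",cv2.resize(S["color"][190:250,300:350,::-1],None,fx=9,fy=9,interpolation=2))
s=robot.read_state();print(s["joint_pos"],s["force"],s["width"])
E
```

```text
t: 6.7
tool_pos: [0.5666, 0.1421, 0.147]
tool_rot: [[0.718, 0.696, -0.001], [0.696, -0.718, -0.0], [-0.0, -0.0, -1.0]]
force: [0.3, -0.7, -0.4]
width: 0.58
[ 0.5175 -0.1436  0.07  ] (array([ 0.5172, -0.1431,  0.0712]), [np.float64(0.0026956375278652093), np.float64(0.0024063273301083207), np.float64(0.0008625222765709146)])
[ 0.5725 -0.0949  0.01  ]
[ 0.5832 -0.1681  0.01  ]
[ 0.512 -0.103  0.01 ]
[ 0.5562 -0.1228  0.088 ]
[ 0.538  -0.1226  0.088 ]
[ 0.1255  0.2167  1.7804 -0.      1.1446  0.9263] [-0.6233  0.4285 -0.4827] 0.5719878480906592
```

View pics/c4.png

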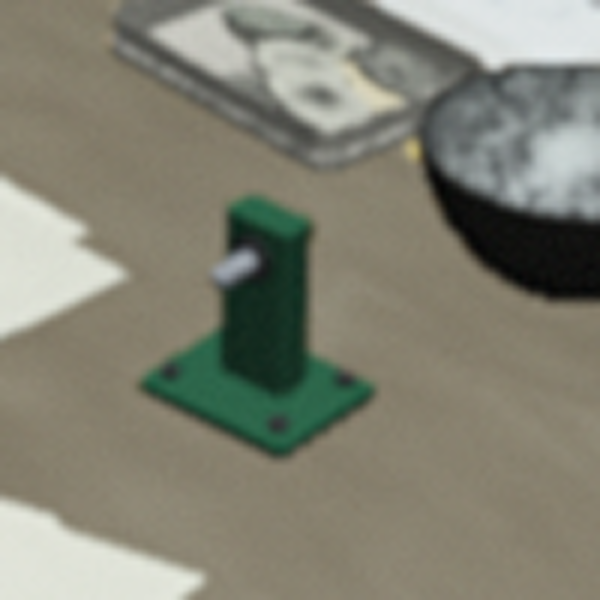

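View pics/w1g.png

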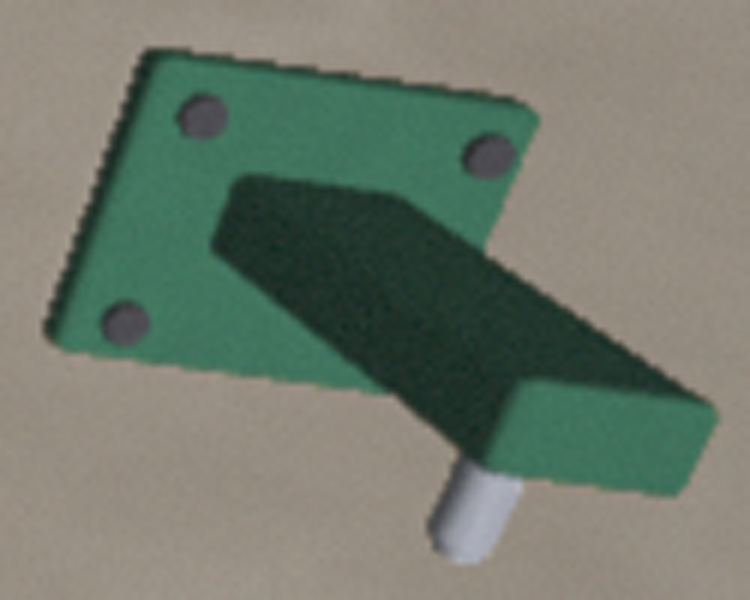

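View pics/s4.png

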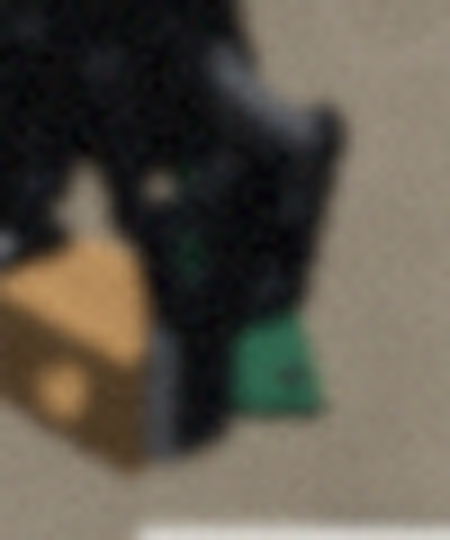

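```bash
python3 - <<'E'
from h import *
import pickle
np.set_printoptions(precision=4,suppress=True)
s,f=pickle.load(open("w1.pkl","rb"))
w=lambda x,y:(495+x/6,240+y/6)
P=np.array([plane(ray(f,*w(*p),s),.088) for p in [(484,470),(518,378),(720,408),(682,498)]])
print(P,P.mean(0))
a=np.radians(8);ax=np.array([np.cos(a),np.sin(a),0]);ay=np.array([-np.sin(a),np.cos(a),0])
print("tip",P.mean(0)-ax*.033)
d=P[0]-P[3];print(np.degrees(np.arctan2(-d[0],d[1])),np.linalg.norm(d));d=P[1]-P[2];print(np.degrees(np.arctan2(-d[0],d[1])))
# pin: two sides at tip, centre line at z=.07
for p in [(463,548),(500,473)]: print(plane(ray(f,*w(*p),s),.07))
E
```

```text
[[ 0.5391 -0.1219  0.088 ]
 [ 0.5551 -0.1183  0.088 ]
 [ 0.5596 -0.1511  0.088 ]
 [ 0.5437 -0.1544  0.088 ]] [ 0.5494 -0.1364  0.088 ]
tip [ 0.5167 -0.141   0.088 ]
7.995386025608066 0.03280670546933552
7.7271977486103385
[ 0.5179 -0.1444  0.07  ]
[ 0.5327 -0.1427  0.07  ]
```

```bash
python3 -m crank '{"travel":[[0,0,0],[0,0,0],[0,0,0],[0,0,0],[-0.48,0.98,0],[-0.48,0.98,0],[-0.48,0.98,0],[-0.48,0.98,0],[-0.48,0.98,0],[-0.48,0.98,0]],"turn":[[0,0,0.025],[0,0,0.025],[0,0,0.025],[0,0,0.025],[0,0,0],[0,0,0],[0,0,0],[0,0,0],[0,0,0],[0,0,0]],"claw":[0,0,0,0,0,0,0,0,0,0]}' 50
python3 -m crank '{"travel":[[-0.48,0.98,0],[0,0,0.5],[0,0,0.5],[0,0,0.1],[0,0,0],[0,0,0],[0,0,0],[0,0,0],[0,0,0],[0,0,0]],"turn":[[0,0,0],[0,0,0],[0,0,0],[0,0,0],[0,0,0],[0,0,0],[0,0,0],[0,0,0],[0,0,0],[0,0,0]],"claw":[0,0,0,0,0,0,0,0,0,0]}' 50; python3 - <<'E'
from h import *
import pickle
s=robot.read_state();f=robot.grab_frame("wrist");cv2.imwrite("pics/w5.png",f["color"][:,:,::-1])
print(s['joint_pos'],s["force"])
pickle.dump((s,f),open("w5.pkl","wb"))
f=robot.grab_frame("side")["color"][:,:,::-1]
cv2.imwrite("pics/s5.png",cv2.resize(f[170:270,270:400],None,fx=5,fy=5,interpolation=2))
E
```

```text
t: 8.05
tool_pos: [0.4856, -0.1084, 0.1477]
tool_rot: [[0.99, 0.141, 0.001], [0.141, -0.99, -0.0], [0.001, 0.0, -1.0]]
force: [0.5, -0.3, -0.1]
width: 0.574
t: 9.3
tool_pos: [0.4725, -0.1485, 0.1034]
tool_rot: [[0.99, 0.141, 0.0], [0.141, -0.99, -0.0], [0.0, 0.0, -1.0]]
force: [-0.8, 0.3, -0.6]
width: 0.578
[-4.46431673e-01  9.51755216e-02  2.01470655e+00  1.76331143e-05
  1.03167239e+00  9.82597377e-01] [-0.80487107  0.27918461 -0.56674941]
```

View pics/w5.png

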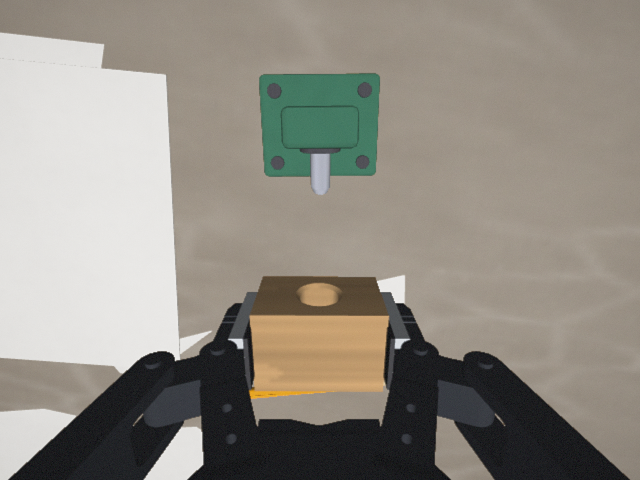

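View pics/s5.png

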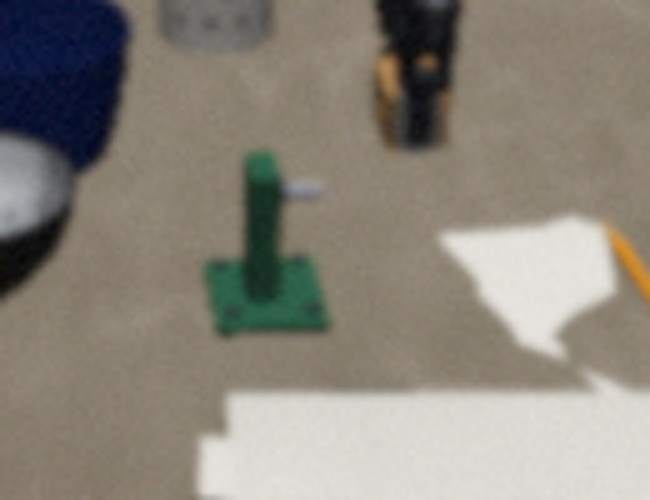

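```bash
python3 - <<'E'
from h import *
import pickle
np.set_printoptions(precision=4,suppress=True)
s,f=pickle.load(open("w5.pkl","rb"))
R=s["tool_rot"]
t=lambda p:R.T@(p-s["tool_pos"])
for p in[(320,193),(320,155)]:
  q=plane(ray(f,*p,s),.07 if p[1]==193 else .07);print("pin",q,t(q))
for p in [(281,107),(358,107),(358,148),(282,148)]: q=plane(ray(f,*p,s),.088);print("top",q,t(q))
zt=s["tool_pos"][2]+.0173+.016
for p in [(250,316),(388,316),(385,391),(252,391)]: q=plane(ray(f,*p,s),zt);print("blk",t(q))
# hole mouth: plane x_tool=+0.0152
o,d=ray(f,319.5,294,s);o=R.T@(o-s["tool_pos"]);d=R.T@d;
print("hole",o+d*(.0152-o[0])/d[0])
for p in[(262,277),(376,277),(250,316),(388,316)]:
  o,d=ray(f,*p,s);o=R.T@(o-s["tool_pos"]);d=R.T@d;print("face",o+d*(.0152-o[0])/d[0])
E
```

```text
pin [ 0.517  -0.1433  0.07  ] [0.0449 0.0011 0.0334]
pin [ 0.5358 -0.1406  0.07  ] [0.0638 0.0011 0.0334]
top [ 0.5552 -0.1212  0.088 ] [ 0.0857 -0.0154  0.0154]
top [ 0.5597 -0.1532  0.088 ] [0.0857 0.017  0.0154]
top [ 0.5431 -0.1562  0.088 ] [0.0689 0.0176 0.0154]
top [ 0.5385 -0.1234  0.088 ] [ 0.0689 -0.0156  0.0154]
blk [ 0.0153 -0.0241 -0.0333]
blk [ 0.0152  0.0249 -0.0333]
blk [-0.0183  0.0259 -0.0333]
blk [-0.0181 -0.0256 -0.0333]
hole [ 0.0152  0.0006 -0.0173]
face [ 0.0152 -0.0246 -0.002 ]
face [ 0.0152  0.0255 -0.0022]
face [ 0.0152 -0.0242 -0.0331]
face [ 0.0152  0.0249 -0.0333]
```

```bash
python3 -m crank '{"travel":[[0,0.01,0.4],[0,0,0.4],[0,0,0.3],[0,0,0.16],[0,0,0],[0,0,0],[0.15,0,0],[0.15,0,0],[0.15,0,0],[0,0,0]],"turn":[[0,0,0],[0,0,0],[0,0,0],[0,0,0],[0,0,0],[0,0,0],[0,0,0],[0,0,0],[0,0,0],[0,0,0]],"claw":[0,0,0,0,0,0,0,0,0,0]}' 50; python3 - <<'E'
from h import *
import pickle
s=robot.read_state();f=robot.grab_frame("wrist");cv2.imwrite("pics/w6.png",f["color"][:,:,::-1])
print(s['joint_pos'],s["force"])
f=robot.grab_frame("side")["color"][:,:,::-1]
cv2.imwrite("pics/s6.png",cv2.resize(f[170:270,270:400],None,fx=5,fy=5,interpolation=2))
E
```

```text
t: 10.65
tool_pos: [0.4911, -0.1464, 0.0532]
tool_rot: [[0.99, 0.142, 0.001], [0.142, -0.99, -0.0], [0.001, 0.0, -1.0]]
force: [0.1, -0.3, -0.6]
width: 0.577
[-4.26802315e-01  2.12030325e-01  1.99574668e+00  1.55777563e-06
  9.33038390e-01  1.00172480e+00] [ 0.11735239 -0.26441957 -0.62152018]
```

View pics/w6.png

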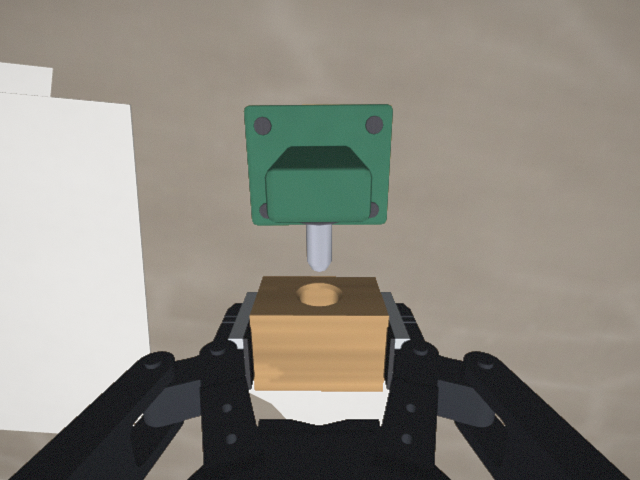

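View pics/s6.png

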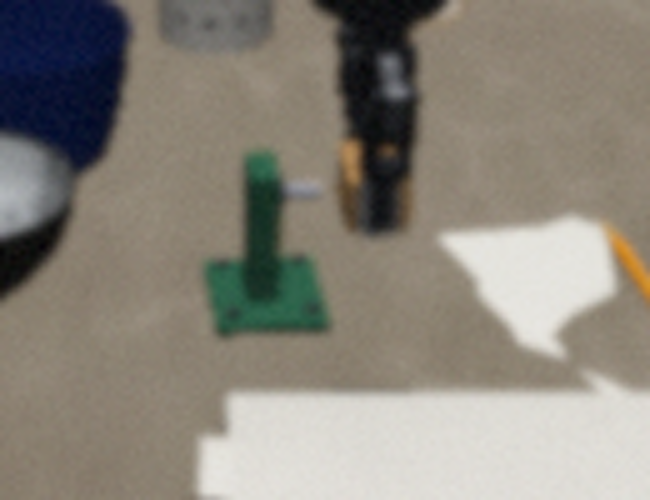

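```bash
python3 -m crank '{"travel":[[0.1,0,0],[0.08,0,0],[0.08,0,0],[0.07,0,0],[0.06,0,0],[0,0,0],[0,0,0],[0,0,0],[0,0,0],[0,0,0]],"turn":[[0,0,0],[0,0,0],[0,0,0],[0,0,0],[0,0,0],[0,0,0],[0,0,0],[0,0,0],[0,0,0],[0,0,0]],"claw":[0,0,0,0,0,0,0,0,0,0]}' 50; python3 - <<'E'
from h import *
import pickle
s=robot.read_state();f=robot.grab_frame("wrist");cv2.imwrite("pics/w7.png",f["color"][:,:,::-1])
print(s['tool_pos'],s["force"],s["moment"])
E
```

```text
t: 12.0
tool_pos: [0.5057, -0.1442, 0.0529]
tool_rot: [[0.99, 0.141, -0.0], [0.141, -0.99, 0.0], [-0.0, -0.0, -1.0]]
force: [-0.0, -0.5, -0.2]
width: 0.578
[ 0.50572606 -0.14422757  0.0529211 ] [-0.04551652 -0.51501227 -0.15696613] [ 0.00412008 -0.01587466 -0.02922231]
```

View pics/w7.png

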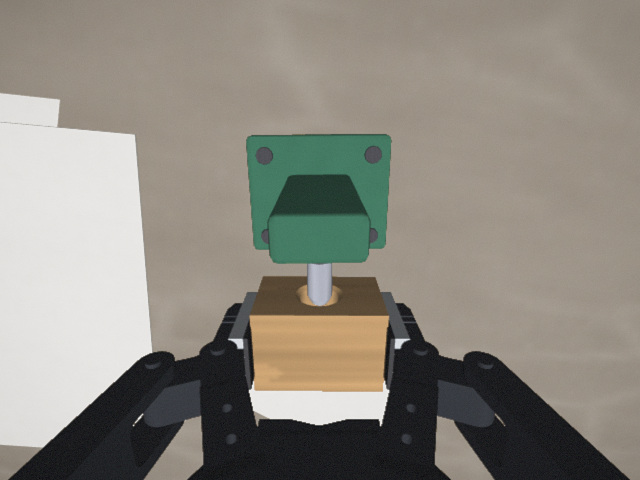

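```bash
python3 -m crank '{"travel":[[0.08,0,0],[0.08,0,0],[0.06,0,0],[0.03,0,0],[0.03,0,0],[0.02,0,0],[0.02,0,0],[0,0,0],[0,0,0],[0,0,0]],"turn":[[0,0,0],[0,0,0],[0,0,0],[0,0,0],[0,0,0],[0,0,0],[0,0,0],[0,0,0],[0,0,0],[0,0,0]],"claw":[0,0,0,0,0,0,0,0,0,0]}' 50; python3 - <<'E'
from h import *
import pickle
s=robot.read_state();f=robot.grab_frame("wrist");cv2.imwrite("pics/w8.png",f["color"][:,:,::-1])
print(s['tool_pos'],s["force"],s["moment"])
E
```

```text
t: 13.3
tool_pos: [0.5177, -0.1424, 0.0528]
tool_rot: [[0.99, 0.141, -0.002], [0.141, -0.99, 0.0], [-0.002, -0.0, -1.0]]
force: [-3.2, -1.4, 1.9]
width: 0.581
[ 0.51771143 -0.1424334   0.052752  ] [-3.23903591 -1.36252385  1.90359893] [-0.15294519  0.65101709  0.00961319]
```

View pics/w8.png

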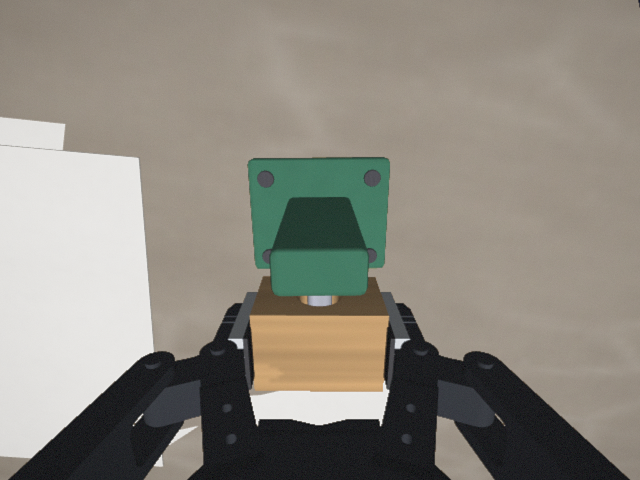

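```bash
python3 -m crank '{"travel":[[0.02,0,0],[0.02,0,0],[0,0,0],[0,0,0],[0,0,0],[0,0,0],[0,0,0],[0,0,0],[0,0,0],[0,0,0]],"turn":[[0,0,0],[0,0,0],[0,0,0],[0,0,0],[0,0,0],[0,0,0],[0,0,0],[0,0,0],[0,0,0],[0,0,0]],"claw":[0,0,0,0,0,0,0,0,0,0]}' 60; python3 - <<'E'
from h import *
s=robot.read_state()
print(s['tool_pos'],s["force"],s["moment"])
E
```

```text
t: 14.6
tool_pos: [0.5178, -0.1423, 0.0524]
tool_rot: [[0.99, 0.142, -0.005], [0.142, -0.99, 0.0], [-0.005, -0.001, -1.0]]
force: [-7.9, -2.5, 3.2]
width: 0.573
[ 0.51779004 -0.14231383  0.05240155] [-7.89276853 -2.5331404   3.19431   ] [-0.34121786  1.28850279  0.01042043]
```

```bash
python3 -m crank '{"travel":[[-0.1,0,0],[-0.2,0,0],[-0.3,0,0],[-0.4,0,0],[-0.3,0,0],[0,0,-0.8],[0,0,-0.8],[0,0,-0.8],[0,0,-0.8],[0,0,0]],"turn":[[0,0,0],[0,0,0],[0,0,0],[0,0,0],[0,0,0],[0,0,0],[0,0,0],[0,0,0],[0,0,0],[0,0,0]],"claw":[0,0,0,0,0,0,0,0,0,0]}' 60; python3 - <<'E'
from h import *
s=robot.read_state()
print(s['joint_pos'],s["force"],s["moment"])
f=robot.grab_frame("wrist");cv2.imwrite("pics/w9.png",f["color"][:,:,::-1])
E
```

```text
t: 15.85
tool_pos: [0.4703, -0.1507, 0.184]
tool_rot: [[0.99, 0.141, 0.007], [0.141, -0.99, -0.003], [0.006, 0.004, -1.0]]
force: [0.2, -0.2, -1.4]
width: 0.577
[-4.52324543e-01 -2.28919074e-02  1.96639244e+00  1.30166698e-04
  1.19075374e+00  9.77004176e-01] [ 0.24752823 -0.1542565  -1.42755465] [-0.05111085 -0.04491938  0.0215861 ]
```

View pics/w9.png

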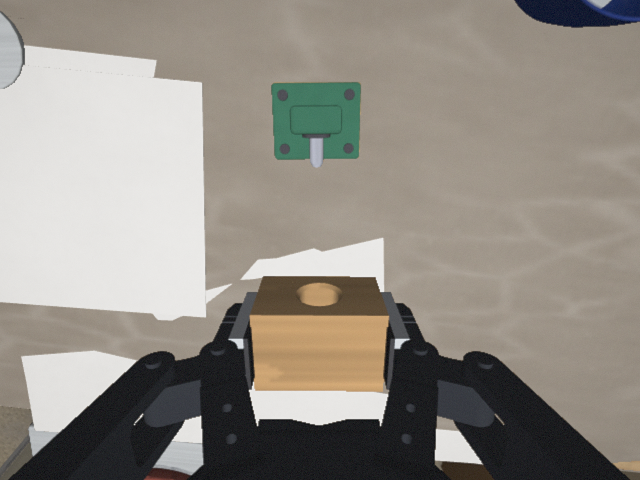

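```bash
cat > arm.py <<'E'
import numpy as np
D=np.array([[.2178,1.6149,.6203,.2299],[-.1494,1.9899,.4539,.2316],[.1232,1.7205,.5764,.2315],[.2417,1.7917,.5805,.1274],[.3523,1.8237,.5813,.0487],[.2167,1.7804,.5799,.147],[.0952,2.0147,.4903,.1034],[.2120,1.9957,.5076,.0532],[-.0229,1.9664,.4888,.184]])
A=[];b=[]
for q2,q3,r,z in D:
    s=q2+q3
    # rho=a+L1 sin q2+Ls sin s+Lc cos s ; z=h'+L1 cos q2+Ls cos s-Lc sin s
    A.append([1,0,np.sin(q2),np.sin(s),np.cos(s)]);b.append(r)
    A.append([0,1,np.cos(q2),np.cos(s),-np.sin(s)]);b.append(z)
x,*_=np.linalg.lstsq(np.array(A),np.array(b),rcond=None)
if __name__=="__main__":
    print(x,np.array(A)@x-b)
    A=np.array(A);
    A2=np.delete(A,0,1);print(np.linalg.lstsq(A2,np.array(b),rcond=None)[0])
    A2=np.delete(A,[0,4],1);x,r,*_=np.linalg.lstsq(A2,np.array(b),rcond=None);print(x,r)
E
python3 arm.py
```

```text
[ 0.0006018  -0.00932747  0.45129982  0.55684632  0.05919163] [ 3.50948299e-04  5.88350304e-05  4.73050593e-04 -7.60974155e-05
 -5.37188367e-05 -3.54790928e-05  2.41880963e-05 -2.51879220e-05
 -7.06949410e-04  6.94994914e-05  2.67454967e-04  2.63004958e-04
  6.81990711e-04 -1.34128523e-04  4.32100750e-04 -7.94410329e-05
 -1.46906517e-03 -4.10054940e-05]
[-0.00935644  0.45136842  0.55739607  0.05898362]
[-0.03751583  0.41697044  0.53625976] [0.00047067]
```

```bash
cat > ik.py <<'E'
import numpy as np
from scipy.spatial.transform import Rotation as Ro
L1,LA,LB=.4514,.5574,.059
lo=np.array([-2.75,-.78,.31,-1.13,.13,-2.58]);hi=np.array([2.75,2.1,2.55,4.27,2.63,2.58])
def fk(q,Lw,s4):
    h=Lw-.00935;s=q[1]+q[2]
    p=np.array([L1*np.sin(q[1])+LA*np.sin(s)+LB*np.cos(s),.07,h+L1*np.cos(q[1])+LA*np.cos(s)-LB*np.sin(s)])
    R=Ro.from_euler('ZYZYZ',[q[0],s,s4*q[3],q[4],q[5]+np.pi/2])if 0 else Ro.from_euler('Z',q[0])*Ro.from_euler('Y',s)*Ro.from_euler('Z',s4*q[3])*Ro.from_euler('Y',q[4])*Ro.from_euler('Z',q[5]+np.pi/2)
    R=R.as_matrix()
    return Ro.from_euler('Z',q[0]).apply(p)+Lw*R[:,2],R,Ro.from_euler('Z',q[0]).apply(p)
def iks(P,R,Lw,s4):
    W=P-Lw*R[:,2];out=[]
    r=np.hypot(W[0],W[1])
    if r<.07:return out
    q1=np.arctan2(W[1],W[0])-np.arcsin(.07/r);rho=np.sqrt(r*r-.0049)
    z=W[2]-(Lw-.00935)
    L2=np.hypot(LA,LB);g=np.arctan2(LB,LA)  # forearm effective angle s+g
    D=np.hypot(rho,z);c=(D*D-L1**2-L2**2)/(2*L1*L2)
    if abs(c)>1:return [("reach",D)]
    q3e=np.arccos(c);q3=q3e-g
    q2=np.arctan2(rho,z)-np.arctan2(L2*np.sin(q3e),L1+L2*np.cos(q3e))
    M=(Ro.from_euler('Z',q1)*Ro.from_euler('Y',q2+q3)).as_matrix().T@R
    q5=np.arccos(np.clip(M[2,2],-1,1))
    q4=np.arctan2(M[1,2],M[0,2]);th=np.arctan2(M[2,1],-M[2,0])
    q=np.array([q1,q2,q3,s4*q4,q5,th-np.pi/2])
    for i in (3,5):
        q[i]=(q[i]+np.pi)%(2*np.pi)-np.pi
        if q[i]<lo[i]:q[i]+=2*np.pi
        if q[i]>hi[i]:q[i]-=2*np.pi
    return [(q,bool(np.all((q>=lo)&(q<=hi))))]
E
python3 - <<'E'
from ik import *
np.set_printoptions(precision=2,suppress=True)
q=np.array([-4.46431673e-01,9.51755216e-02,2.01470655e+00,0,1.03167239e+00,9.82597377e-01])
p,R,W=fk(q,.3,1);print(p,R,iks(p,R,.3,1))
for Lw in(.22,.28,.34):
 for s4 in(1,-1):
  for ph in range(-120,121,15):
    a=np.radians(ph);c,s=np.cos(a),np.sin(a)
    R=np.array([[0,s,c],[0,-c,s],[1,0,0]])
    P=np.array([.566,.1415,.17])+.0173*R[:,2]
    for o in iks(P,R,Lw,s4):
        if o[0] is "reach" or not o[1]: print(Lw,s4,ph,"--",o[0]) if abs(ph)<=90 and Lw==.28 else 0
        else: print(Lw,s4,ph,o[0])
E
```

```text
[ 0.47 -0.15  0.1 ] [[ 0.99  0.14  0.  ]
 [ 0.14 -0.99 -0.  ]
 [ 0.    0.   -1.  ]] [(array([-0.45,  0.1 ,  2.01,  0.  ,  1.03,  0.98]), True)]
0.22 1 -120 [ 0.35  0.76  1.42 -0.97  2.25 -2.32]
0.22 1 -30 [ 0.4   0.33  2.12  4.19  1.18 -2.15]
0.22 1 -15 [ 0.31  0.26  2.22  3.83  1.03 -1.97]
0.22 1 0 [ 0.19  0.22  2.28  3.38  0.94 -1.71]
0.22 1 15 [ 0.05  0.2   2.3   2.88  0.95 -1.42]
0.22 1 30 [-0.08  0.22  2.28  2.43  1.05 -1.17]
0.22 1 45 [-0.17  0.27  2.21  2.08  1.21 -1.  ]
0.22 1 60 [-0.22  0.34  2.11  1.8   1.38 -0.9 ]
0.22 1 75 [-0.24  0.42  1.99  1.59  1.56 -0.84]
0.22 1 90 [-0.23  0.5   1.87  1.41  1.73 -0.8 ]
0.22 1 105 [-0.2   0.57  1.74  1.25  1.91 -0.8 ]
0.22 1 120 [-0.16  0.65  1.61  1.1   2.08 -0.82]
0.22 -1 -120 [ 0.35  0.76  1.42  0.97  2.25 -2.32]
0.22 -1 -105 [ 0.4   0.71  1.51  1.13  2.08 -2.38]
0.22 -1 -90 [ 0.44  0.64  1.63  1.28  1.9  -2.39]
0.22 -1 -75 [ 0.47  0.56  1.75  1.43  1.72 -2.38]
0.22 -1 -60 [ 0.47  0.49  1.88  1.61  1.54 -2.34]
0.22 -1 -45 [ 0.46  0.41  2.01  1.82  1.35 -2.27]
0.22 -1 -30 [ 0.4   0.33  2.12  2.1   1.18 -2.15]
0.22 -1 -15 [ 0.31  0.2
[... 2516 characters left out ...]
44  1.12  1.04  0.9   2.32 -2.28]
0.34 -1 -105 [ 0.52  1.03  1.21  1.02  2.16 -2.3 ]
0.34 -1 -90 [ 0.59  0.94  1.39  1.14  1.99 -2.29]
0.34 -1 -75 [ 0.65  0.85  1.58  1.27  1.82 -2.25]
0.34 -1 -60 [ 0.68  0.75  1.78  1.44  1.66 -2.18]
0.34 -1 -45 [ 0.69  0.66  1.97  1.65  1.52 -2.07]
0.34 -1 -30 [ 0.64  0.59  2.16  1.95  1.42 -1.94]
0.34 -1 -15 [ 0.52  0.53  2.32  2.34  1.36 -1.78]
0.34 -1 0 [ 0.28  0.5   2.44  2.86  1.37 -1.63]
0.34 -1 15 [-0.05  0.49  2.48  3.46  1.4  -1.52]
0.34 -1 30 [-0.32  0.5   2.43  3.99  1.43 -1.41]
0.34 -1 105 [-0.36  0.86  1.56 -1.08  1.97 -0.95]
0.34 -1 120 [-0.28  0.95  1.36 -0.95  2.13 -0.93]<stdin>:12: SyntaxWarning: "is" with 'str' literal. Did you mean "=="?
```

```bash
python3 -m crank '{"travel":[[0,0,-0.15],[0,0,-0.15],[0,0,-0.15],[0,0,-0.15],[0,0,-0.15],[0,0,-0.15],[1,-0.2,0],[1,-0.2,0],[1,-0.2,0],[1,-0.2,0]],"turn":[[0,0,-0.024],[0,0,-0.024],[0,0,-0.024],[0,0,-0.024],[0,0,-0.024],[0,0,-0.024],[0,0,0],[0,0,0],[0,0,0],[0,0,0]],"claw":[0,0,0,0,0,0,0,0,0,0]}' 60
python3 -m crank '{"travel":[[1,-0.2,0],[1,-0.2,0],[1,-0.2,0],[1,-0.2,0],[0,0,0],[0,0,0],[0,0,0],[0,0,0],[0,0,0],[0,0,0]],"turn":[[0,0,0],[0,0,0],[0,0,0],[0,0,0],[0,0.028,0],[0,0.028,0],[0,0,0],[0,0,0],[0,0,0],[0,0,0]],"claw":[0,0,0,0,0,0,0,0,0,0]}' 60
python3 - <<'E'
from h import *
from ik import *
np.set_printoptions(precision=3,suppress=True)
s=robot.read_state();q=s["joint_pos"];print(q,s["tool_pos"])
for s4 in(1,-1):
  for Lw in(.2,.25,.3,.35):
    p,R,W=fk(q,Lw,s4);print(s4,Lw,p-s["tool_pos"],np.abs(R-s["tool_rot"]).max())
E
```

```text
t: 17.15
tool_pos: [0.5197, 0.0062, 0.2143]
tool_rot: [[0.501, 0.866, -0.004], [0.866, -0.501, 0.0], [-0.002, -0.004, -1.0]]
force: [0.6, 0.0, -0.4]
width: 0.578
t: 18.4
tool_pos: [0.574, 0.1601, 0.2175]
tool_rot: [[0.469, 0.866, 0.173], [0.813, -0.5, 0.298], [0.345, 0.001, -0.939]]
force: [0.9, 0.2, -0.9]
width: 0.575
[-0.001  0.037  1.877  0.347  1.072  0.379] [0.574 0.16  0.217]
1 0.2 [-0.018 -0.031 -0.006] 3.3306690738754696e-16
1 0.25 [-0.009 -0.016 -0.003] 3.3306690738754696e-16
1 0.3 [-0.    -0.001 -0.   ] 3.3306690738754696e-16
1 0.35 [0.008 0.014 0.003] 3.3306690738754696e-16
-1 0.2 [-0.018 -0.15  -0.006] 0.5966846489785238
-1 0.25 [-0.009 -0.165 -0.003] 0.5966846489785238
-1 0.3 [-0.001 -0.18  -0.   ] 0.5966846489785238
-1 0.35 [ 0.008 -0.195  0.003] 0.5966846489785238
```

```bash
python3 - <<'E'
from h import *
from ik import *
np.set_printoptions(precision=3,suppress=True)
s=robot.read_state();R=s["tool_rot"]
for k in range(8):
  for z in ([.217] if k<7 else [.217,.19,.17]):
    Rk=R@Ro.from_rotvec([0,np.radians(9.97*k),0]).as_matrix()
    P=s["tool_pos"].copy();P[2]=z
    o=iks(P,Rk,.302,1)[0];print(k,z,o,fk(o[0],.302,1)[2])
print(Rk)
E
```

```text
0 0.217 (array([0.   , 0.037, 1.877, 0.346, 1.071, 0.38 ]), True) [0.522 0.07  0.5  ]
1 0.217 (array([-0.083,  0.001,  1.958,  0.563,  1.016,  0.178]), True) [0.498 0.029 0.478]
2 0.217 (array([-0.165, -0.01 ,  2.032,  0.797,  1.004, -0.047]), True) [ 0.477 -0.008  0.448]
3 0.217 (array([-0.241,  0.008,  2.093,  1.027,  1.036, -0.276]), True) [ 0.458 -0.04   0.411]
4 0.217 (array([-0.306,  0.059,  2.141,  1.237,  1.109, -0.492]), True) [ 0.443 -0.066  0.368]
5 0.217 (array([-0.355,  0.14 ,  2.171,  1.414,  1.217, -0.683]), True) [ 0.432 -0.086  0.32 ]
6 0.217 (array([-0.386,  0.249,  2.181,  1.559,  1.349, -0.846]), True) [ 0.425 -0.097  0.27 ]
7 0.217 (array([-0.397,  0.378,  2.17 ,  1.675,  1.5  , -0.982]), True) [ 0.423 -0.101  0.217]
7 0.19 (array([-0.397,  0.448,  2.158,  1.679,  1.506, -1.039]), True) [ 0.423 -0.101  0.19 ]
7 0.17 (array([-0.397,  0.5  ,  2.146,  1.682,  1.51 , -1.08 ]), True) [ 0.423 -0.101  0.17 ]
[[-0.     0.866  0.5  ]
 [ 0.001 -0.5    0.866]
 [ 1.     0.001 -0.001]]
```

```bash
python3 -m crank '{"travel":[[0,0,0],[0,0,0],[0,0,0],[0,0,0],[0,0,0],[0,0,0],[0,0,0],[0,0,0],[0,0,0],[0,0,0]],"turn":[[0,0.028,0],[0,0.028,0],[0,0.028,0],[0,0.028,0],[0,0.028,0],[0,0.028,0],[0,0.026,0],[0,0,0],[0,0,0],[0,0,0]],"claw":[0,0,0,0,0,0,0,0,0,0]}' 60
python3 - <<'E'
from h import *
np.set_printoptions(precision=4,suppress=True)
s=robot.read_state();print(s["joint_pos"],s["tool_pos"],s["tool_rot"])
for n in("scene","side","wrist"): cv2.imwrite(f"pics/{n}10.png",robot.grab_frame(n)["color"][:,:,::-1])
E
```

```text
t: 19.65
tool_pos: [0.5743, 0.1596, 0.2193]
tool_rot: [[-0.005, 0.866, 0.5], [0.003, -0.5, 0.866], [1.0, 0.006, -0.0]]
force: [-0.3, -0.7, -0.5]
width: 0.573
[-0.4036  0.3804  2.169   1.6701  1.5037 -0.9874] [0.5743 0.1596 0.2193] [[-0.0046  0.8661  0.4998]
 [ 0.0031 -0.4998  0.8661]
 [ 1.      0.0055 -0.0004]]
```

View pics/side10.png

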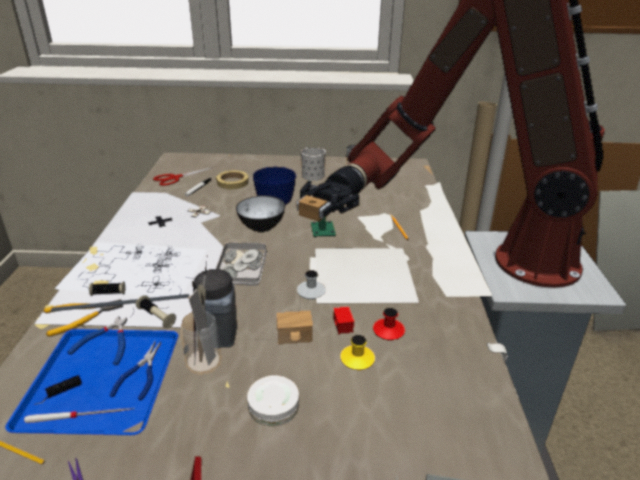

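View pics/scene10.png

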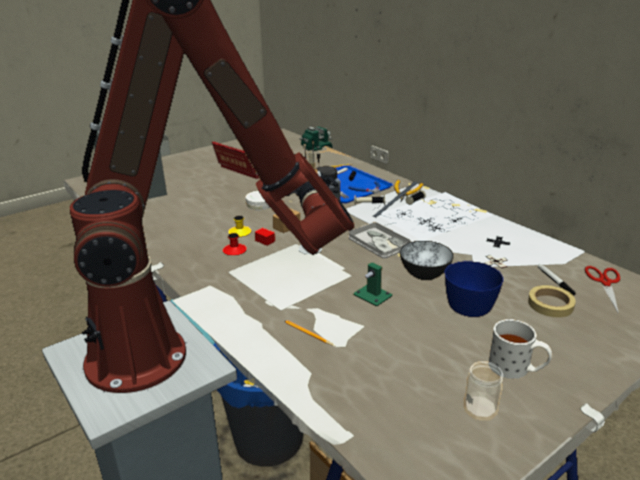

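View pics/wrist10.png

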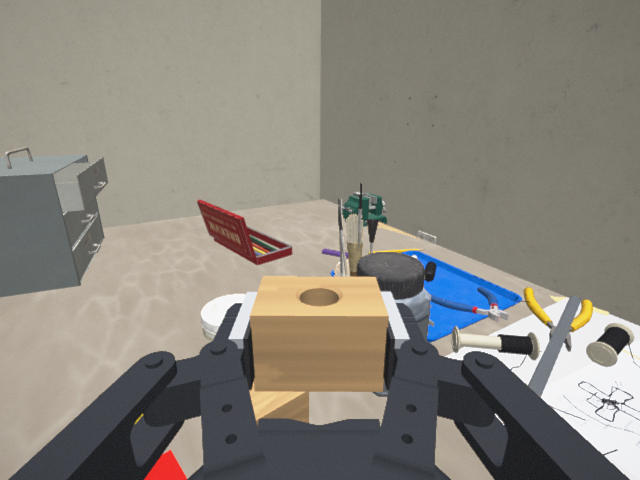

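```bash
python3 -m crank '{"travel":[[-0.3,0.04,-0.07],[-0.4,0,0],[-0.4,0,0],[-0.3,0,0],[-0.1,0,0],[0,0,0],[0,0,0],[0,0,0],[0,0,0],[0,0,0]],"turn":[[0,0,0],[0,0,0],[0,0,0],[0,0,0],[0,0,0],[0,0,0],[0,0,0],[0,0,0],[0,0,0],[0,0,0]],"claw":[0,0,0,0,0,0,0,0,0,0]}' 60
python3 - <<'E'
from h import *
np.set_printoptions(precision=4,suppress=True)
s=robot.read_state();print(s["joint_vel"],s["tool_pos"],s["tool_rot"][:,0],s["force"])
R=s["tool_rot"];print("block",s["tool_pos"]+R@[-.0018,0,-.0173])
f=robot.grab_frame("side");cv2.imwrite("pics/side11.png",cv2.resize(f["color"][170:320,260:400,::-1],None,fx=4,fy=4,interpolation=2))
cv2.imwrite("pics/wrist11.png",robot.grab_frame("wrist")["color"][:,:,::-1])
E
```

```text
t: 21.05
tool_pos: [0.5734, 0.1563, 0.1571]
tool_rot: [[-0.0, 0.866, 0.501], [0.0, -0.501, 0.866], [1.0, 0.0, 0.0]]
force: [0.3, 0.8, -1.6]
width: 0.577
[-0.0008  0.0025  0.0003 -0.0006  0.0022 -0.0007] [0.5734 0.1563 0.1571] [-0.0003  0.0002  1.    ] [ 0.3269  0.7914 -1.5825]
block [0.5647 0.1413 0.1553]
```

View pics/side11.png

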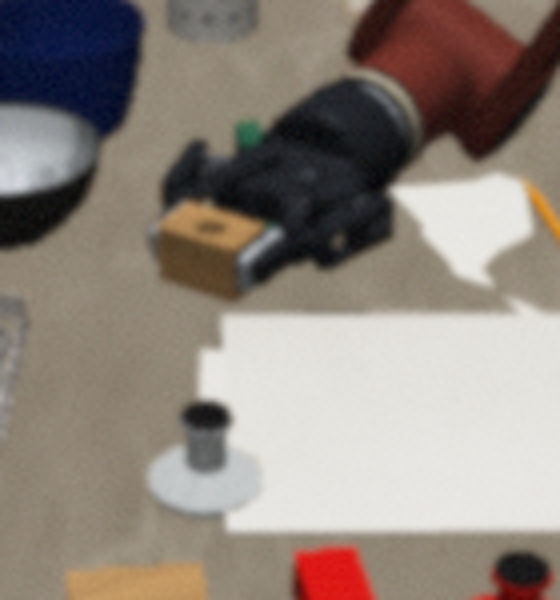

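View pics/wrist11.png

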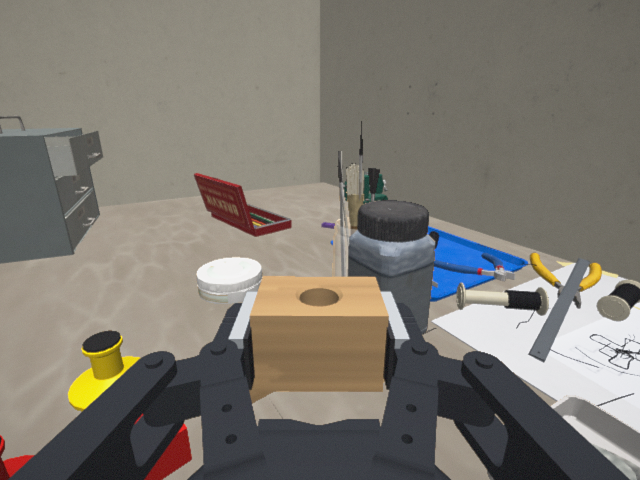

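```bash
python3 - <<'E'
from cell import robot
print(robot.hand_in()); s=robot.read_state(); print(s["t"],s["width"])
E
```

```text
the job is handed in; nothing more can be done
None
the job is handed in; nothing more can be done
```

I found the holed face by feel and handed the job in at about 21 s, well under the 72 s limit. The block was held hole up above the rest.

- **Finding the hole:** I gripped the block by its ends and tried the face with the visible mark on the test pin. The pin entered freely. It stopped where the hole bottom was expected, with the push-back rising to about 8 N and no further travel. The blank face never had to be tried.
- **Final hold:** I drew the block off the pin and tilted the gripper level. The block is now centred over the rest at about (0.565, 0.141, 0.155), with its underside about 88 mm above the rest top. The hole axis is vertical within 0.1° by the arm's own reading.
- **Last checks:** Joint speeds were near zero, the opening was steady at 0.577, and the outside force was under 2 N. The side and wrist pictures show the hole looking up and the block touching only the fingers. The tin box, pencil, blue beaker and paint pot were not touched. No check failed or disagreed.

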